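Level the casting board with the spirit level and keep pressing it down

ROBOT

A 6-joint arm with a two-finger parallel gripper is mounted at the origin on a cart in front of the work surface, level with it; the furniture and walls round the work are solid. World frame = base frame: x ahead of the robot, y to its left, z up, the work surface at z = 0. Lengths are in m, angles in degrees, forces in N, time in s.
With the tool pointing down it reaches from about 0.35 to 0.975 m from the base axis. Payload 7.1 kg.
Tool frame: the origin (TCP) lies at the very end of the fingers, on their centre line; the grasp point (between the pads) lies env.tcp_to_grasp behind it (env.tcp_to_grasp is the distance from the TCP to the grasp point, in m); z points along the fingers, y is the line along which they close (so a half turn about z gives the same grasp; the last joint's range is limited). The gripper opens to 88 mm and grips with 3 to 60 N. Pads are 20 mm wide; open, the fingers measure 115 mm over their backs; the gripper's body (75 mm by 178 mm) begins 61 mm behind the grasp point.
Start: joints at [72.021, 24.242, 93.386, -0, 62.372, -1.089], TCP at [0.182, 0.598, 0.223] pointing down, gripper open.
Joint ranges: [-172.04, 172.04], [-51.8, 120.97], [4.93, 147.93], [-75.15, 255.16], [6.16, 154.13], [-145.62, 145.62]. Speed limits (degrees/s): [136.94, 136.94, 172.46, 180, 180, 180].

INTERFACE

Orientations are given as a 3x3 rotation matrix whose columns are the frame's x, y, z axes.
In Python, from workcell import env gives the robot as it stands.
- The arm moves only by the shell command python3 -m crank 'ROWS' [FORCE]. ROWS is JSON, a list that holds one entry, the list of rows, each a list of 7 numbers: the shift along the tool's x, y, z in cm, then the turn, a rotation vector about the tool's x, y, z in degrees, then the finger opening in cm, from 0 to 8.78. In form: [[[x, y, z, wx, wy, wz, claw], ...]]. A call has 1 to 10 rows; each row shifts and turns the commanded pose from where the row before left it, along the tool's axes as they then stand; what a row does not reach is not made up. A row lasts 1/8 s, in which the tool goes at most 62.5 mm and 10.7 degrees, less where a joint would pass 70% of its speed; a pose out of reach is approached as far as the arm can. A call is refused whole if a number of a shift passes 6.25 or a number of a turn 10.7, either way. A call with a gripper value outside its range is refused whole. The fingers move at their own pace and stop on an object; FORCE is the grip in N (left out, the last holds). Time passes only in rows, so rows that do not move let the fingers close. It gives the time, the measured TCP pose, the force, the opening and the grip force at its end, in the units of the state.
- env.state(): the state, without advancing time (a new reading comes with each control period).
- env.capture(name): name is "side" or "top" or "wrist"; returns the picture (400x640x3 uint8, blue, green, red); there is no depth.
- env.camera_info(name): a dict with "mtx" (3x3 intrinsics, pixels), "position" and "rotation" of the camera in the world. Camera axes: x right, y down, z forward; pixel columns grow to the right and rows downward; lengths in m; the calibration is good to about 2 mm. A picture is of the moment at which its call begins: read the wrist's pose just before it. camera_info takes no time and is no camera call; for the wrist camera it gives the pose at the moment of the call.
- env.sign_off(): hands the job in; it is judged then, once.
The state is a dict: "t": time; "q": joint angles; "qd": joint speeds; "effort": joint torques, N m; "ee_pos": TCP position; "orientation": TCP orientation; "ft_force": force on the tool from outside, world axes, zero at the start; "ft_torque": the same for the moment, N m; "gripper_width": opening from 0.0 (shut) to 1.0 (fully open); "gripper_force": force on a finger pad.
Only numpy, scipy, OpenCV 4.12 (cv2) and the standard library are available. Lean on these libraries where they do the work, as an engineer would, in place of code of your own. Each camera call takes 0.05 s, during which the arm holds its last target. There are 200 camera calls.

TASK

Take the spirit level off the bench, turn it so that it lies along the tilting board with its long side against the board's two stop blocks, midway between them (either way round), and let go of it. Then turn the cam knob at the end of the board until the bubble stands between the two lines of the vial. Finish by pressing the level down on the board from above with the fingers, firmly but not hard (about 10 N), and end the program while still pressing, bubble still between the lines, so that nothing shifts while I lock the board; leave the other things alone.

Things in the scene. Friction and masses are not known exactly. Their poses are not given: they have to be found in the camera images.
- level: Spirit level: aluminium bar with black end caps, 30 mm wide (its x), 130 mm long (its y), 34 mm high, about 0.3 kg, loose on the bench, right way up. Origin: centre of its underside. The green vial window, 56 mm long, is in the middle of the flat top; the bare metal beyond it, about 35 to 55 mm from the middle on either side, is the place to press.
- vial_mid (a point): Point on top of the level, 35 mm above its underside, midway between the vial's two black cross lines (24 mm apart). Same axes as the level.
- bubble_mid (a point): Middle of the pale bubble (16 mm long), which runs along the vial. It floats to the higher end of the level, 7 mm for every 0.01 rad of tilt (at most 19 mm either way), and settles within 2 s. It stands between the lines while its middle is within 3.5 mm of the vial's middle.
- board: Tilting aluminium board, 112 x 215 x 10 mm, on a fixed plywood stand. Origin: on its top face, 55 mm above the bench when level; x across it, away from the robot, y along it towards the hinge end, z up. It spans x -56 to 56, y -125 to 90 mm. Hinge pin along x at y = 85 mm, between steel cheeks as high as the board's top. Its other end (-y) stands on the cam and starts low, by 0.012 to 0.025 rad.
- seat (a point): Point on the board's top face (board x = 11, y = 0 mm; same axes) where the centre of the level's underside belongs, its y along the board's, either way round. The two dark stop blocks stand on the board with their faces 15 mm beyond this point in +x; they are 14 mm high, 30 mm long, at y = 50 and -50 mm, with 70 mm free between them for a finger.
- knob: Cam knob at the board's -y end, turning about an upright axis, with a black bar grip 56 (its x) x 18 (its y) x 28 mm high. Origin: on the axis, under the bar, 78 mm above the bench. Clockwise from above raises that end: 1 rad tilts the board 0.018 rad and moves the bubble 12.6 mm from the hinge end towards the knob. It needs 0.65 to 1.4 rad clockwise, and stays where left (friction 0.15 N m).
- wax_tin: Round tin, 78 mm across and 31 mm high, a bystander. Origin: centre of its underside.
- block: Dark sanding block, 62 x 100 x 28 mm, a bystander. Origin: centre of its underside.
- glue: Small bottle, 32 mm across and 91 mm high, a bystander. Origin: centre of its underside.

How it is judged:
By the outcome, as a careful person would: the job done as asked, in the order asked, and still so for the second after the job is handed in, while the arm keeps its last pose, push and grip.
It also fails if it takes over 72 s, if anything falls off the work surface, if the arm or the gripper's body presses on something with over 40 N, if the wrist force passes 120 N, or if a joint passes its speed limit or range.

## Working session

There is one attempt and no reset: what is moved stays moved. The work goes in short steps, Python scripts to look and compute and a shell command to move; the robot and the scene stay as the last step left them, time stands still between calls to the robot, and variables do not carry over. Pictures are saved under pics/ and viewed, at most 10 in all, crops included, and the job is handed in when it is done.

```bash
ls; mkdir -p pics; python3 - <<'E'
from workcell import env
import cv2,numpy as np
s=env.state(); print(s['t'],s['ee_pos'],np.round(s['orientation'],3),s['gripper_width'],env.tcp_to_grasp)
for n in ("top","side","wrist"):
    ci=env.camera_info(n); print(n,np.round(ci['mtx'],1).tolist(),np.round(ci['position'],4),np.round(ci['rotation'],4).tolist())
    cv2.imwrite(f"pics/{n}0.png",env.capture(n))
E
```

```text
pics
0.0 [0.18141902 0.59751463 0.22192024] [[-0.957  0.291 -0.   ]
 [ 0.291  0.957 -0.001]
 [ 0.    -0.001 -1.   ]] 0.9994519021126971 0.0187
top [[459.7, 0.0, 324.7], [0.0, 459.7, 201.8], [0.0, 0.0, 1.0]] [ 0.4249 -0.059   0.9932] [[-0.0297, -0.987, 0.1577], [-0.9995, 0.0313, 0.0076], [-0.0124, -0.1574, -0.9875]]
side [[366.1, 0.0, 321.3], [0.0, 366.1, 195.5], [0.0, 0.0, 1.0]] [0.3743 0.6536 0.558 ] [[-0.9661, -0.1394, 0.2174], [-0.2581, 0.5437, -0.7986], [-0.0069, -0.8276, -0.5613]]
wrist [[360.7, 0.0, 324.6], [0.0, 360.7, 197.2], [0.0, 0.0, 1.0]] [0.1105 0.6198 0.3842] [[0.2913, 0.9209, 0.2589], [0.9566, -0.2801, -0.08], [-0.0011, 0.271, -0.9626]]
```

View pics/top0.png

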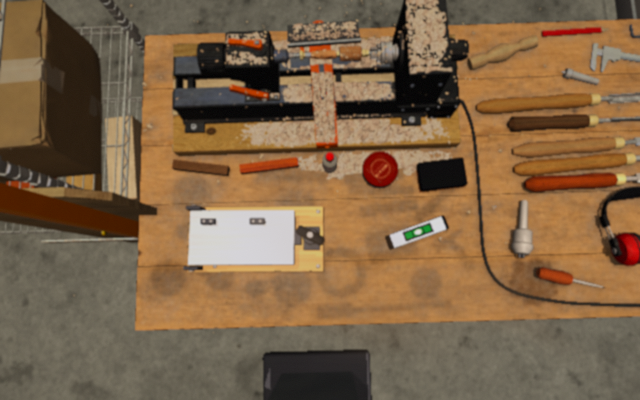

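View pics/side0.png

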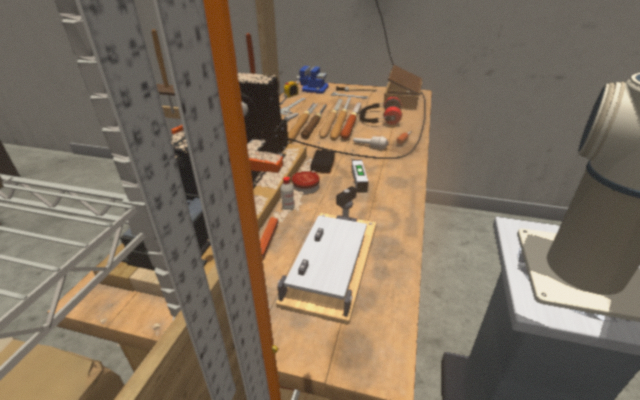

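The top view shows the level at about (417,233), the board from (189,208) to (295,265) with its stops at (208,221) and (257,221), and the knob at (310,235). The tin, block and bottle lie behind, at rows 160–175. The side view agrees with this.

```bash
cat > h.py <<'E'
from workcell import env
import cv2,numpy as np
from scipy.spatial.transform import Rotation as R
def snap(n,f=None):
    ci=env.camera_info(n); im=env.capture(n)
    if f: cv2.imwrite('pics/'+f,im)
    return im,ci
def cast(ci,px,z):
    px=np.atleast_2d(px).astype(float)
    d=(ci['rotation']@np.linalg.inv(ci['mtx'])@np.c_[px,np.ones(len(px))].T).T
    p=np.array(ci['position']); return p+d*((z-p[2])/d[:,2])[:,None]
def proj(ci,P):
    c=(np.atleast_2d(P)-ci['position'])@ci['rotation']@np.array(ci['mtx']).T
    return c[:,:2]/c[:,2:]
def blobs(m,amin=20):
    cs,_=cv2.findContours(m.astype(np.uint8)*255,cv2.RETR_EXTERNAL,cv2.CHAIN_APPROX_NONE)
    return sorted([c for c in cs if cv2.contourArea(c)>amin],key=cv2.contourArea,reverse=True)
def rect(ci,c,z):   # min area rect in mm on plane z: centre, size, angle of long side
    P=cast(ci,c[:,0],z)[:,:2]*1000
    b=cv2.boxPoints(cv2.minAreaRect(P.astype(np.float32))); e=[b[1]-b[0],b[2]-b[1]]
    e.sort(key=np.linalg.norm); a=np.degrees(np.arctan2(e[1][1],e[1][0]))%180
    return b.mean(0).round(1),np.round([np.linalg.norm(v) for v in e],1),round(a,1)
def plan(xyz,closing_deg=None):
    """tool-frame shift (cm) and turn (deg) to a TCP target, tool down, closing line at the angle (mod 180)"""
    s=env.state(); O=np.array(s['orientation']); T=O
    if closing_deg is not None:
        best=None
        for k in (0,180):
            a=np.radians(closing_deg+k); y=np.array([np.cos(a),np.sin(a),0]); z=np.array([0,0,-1.])
            M=np.c_[np.cross(y,z),y,z]; v=R.from_matrix(O.T@M).as_rotvec(degrees=True)
            if best is None or np.linalg.norm(v)<np.linalg.norm(best): best=v
        print('turn',best.round(2))
    if xyz is not None: print('shift(cm)',(O.T@(np.array(xyz)-s['ee_pos'])*100).round(2))
    print('q6',round(s['q'][5],1),'ee',np.round(s['ee_pos'],4),'t',s['t'])
E
python3 - <<'E'
from h import *
im,ci=snap('top'); h=cv2.cvtColor(im,cv2.COLOR_BGR2HSV)
H,S,V=cv2.split(h)
def sub(m,x0,x1,y0,y1):
    o=np.zeros_like(m); o[y0:y1,x0:x1]=m[y0:y1,x0:x1]; return o
g=blobs(sub((H>50)&(H<85)&(S>100),380,460,205,260)); print('vial',rect(ci,g[0],.034))
w=blobs(sub((S<60)&(V>120)|(H>50)&(H<85)&(S>100),380,460,205,260)); print('bar white',rect(ci,w[0],.034))
b=blobs(sub((S<60)&(V>150),180,297,200,272)); print('board',rect(ci,b[0],.054),b[0][:,0].min(0),b[0][:,0].max(0))
st=blobs(sub((V<100),195,270,212,230),10); print('stops',[rect(ci,c,.069) for c in st])
k=blobs(sub((V<60),290,330,222,250),10); print('knob',[rect(ci,c,.106) for c in k])
plan([.4,0,.25],90)
c=cv2.resize(im[190:285,180:470],None,fx=2.7,fy=2.7,interpolation=cv2.INTER_CUBIC); cv2.imwrite('pics/crop1.png',c)
E
```

```text
vial (array([ 514.3, -259.6], dtype=float32), array([14.4, 23.2], dtype=float32), np.float32(106.6))
bar white (array([ 509.3, -243.3], dtype=float32), array([ 31.1, 117.7], dtype=float32), np.float32(107.9))
board (array([505.9, 121.6], dtype=float32), array([114.8, 216.6], dtype=float32), np.float32(88.2)) [188 210] [294 266]
stops [(array([539.2, 186.1], dtype=float32), array([ 8.1, 28.3], dtype=float32), np.float32(95.4))]
knob []
turn [-5.000e-02 -1.000e-02 -1.689e+01]
shift(cm) [-38.28 -50.85  -2.73]
q6 -1.1 ee [0.1815 0.5977 0.2222] t 0.2
```

View pics/crop1.png

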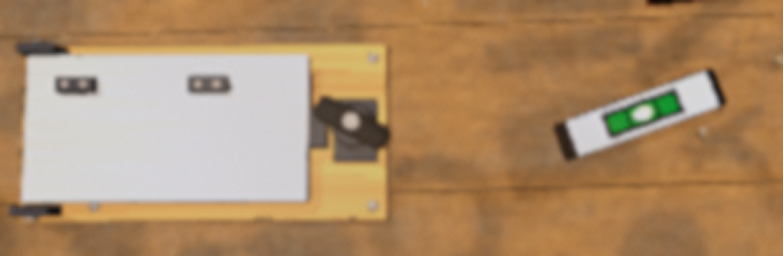

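Crop: level centre at (642,114), and the knob bar runs from (315,105) to (388,140), so it points about 64° in the world. I'll move over the level next.

```bash
python3 -m crank '[[[-3.5,-4.47,0,0,0,0,8.78],[-3.5,-4.47,0,0,0,0,8.78],[-3.5,-4.47,0,0,0,0,8.78],[-3.5,-4.47,0,0,0,0,8.78],[-3.5,-4.47,0,0,0,0,8.78],[-3.5,-4.47,0,0,0,0,8.78],[-3.5,-4.47,0,0,0,0,8.78],[-3.5,-4.47,0,0,0,0,8.78],[-3.5,-4.47,0,0,0,0,8.78],[-3.5,-4.47,0,0,0,0,8.78]]]' 
python3 -m crank '[[[-3.5,-4.47,0,0,0,0,8.78],[-3.5,-4.47,0,0,0,0,8.78],[-3.5,-4.47,0,0,0,0,8.78],[-3.5,-4.47,0,0,0,0,8.78],[-3.5,-4.47,0,0,0,0,8.78],[-3.5,-4.47,0,0,0,0,8.78],[0,0,0,0,0,9.3,8.78],[0,0,0,0,0,9.3,8.78],[0,0,0,0,0,9.3,8.78],[0,0,0,0,0,9.3,8.78]]]'
python3 -m crank '[[[0,0,0,0,0,9.3,8.78],[0,0,0,0,0,9.1,8.78],[0,0,0,0,0,0,8.78],[0,0,0,0,0,0,8.78]]]'
python3 - <<'E'
from h import *
im,ci=snap('wrist','w1.png'); H,S,V=cv2.split(cv2.cvtColor(im,cv2.COLOR_BGR2HSV))
green=(H>50)&(H<85)&(S>100)
w=blobs((S<60)&(V>110)|green,300)
for c in w[:3]: print(rect(ci,c,.034),c[:,0].min(0),c[:,0].max(0))
print('vial',[rect(ci,c,.034) for c in blobs(green)[:3]])
plan([.509,-.25,.15],17.5)
E
```

```text
t: 1.45
ee_pos: [0.3871, 0.0669, 0.223]
orientation: [[-0.957, 0.291, 0.001], [0.291, 0.957, 0.0], [-0.001, 0.0, -1.0]]
ft_force: [1.0, -0.0, 0.9]
gripper_width: 0.999
gripper_force: 0.0
t: 2.7
ee_pos: [0.5094, -0.249, 0.2225]
orientation: [[-0.582, 0.813, -0.0], [0.813, 0.582, 0.0], [0.0, -0.0, -1.0]]
ft_force: [0.1, 1.3, 0.3]
gripper_width: 1.0
gripper_force: 0.0
t: 3.2
ee_pos: [0.5096, -0.249, 0.2226]
orientation: [[-0.304, 0.953, -0.0], [0.953, 0.304, 0.0], [0.0, -0.0, -1.0]]
ft_force: [-0.8, -0.4, 0.6]
gripper_width: 1.0
gripper_force: 0.0
(array([ 272.3, -309.1], dtype=float32), array([144. , 286.1], dtype=float32), np.float32(94.0)) [0 0] [164 275]
(array([ 733.6, -195.6], dtype=float32), array([ 59.7, 243.6], dtype=float32), np.float32(90.5)) [489  61] [639 291]
(array([ 507.7, -241.9], dtype=float32), array([ 29.8, 116. ], dtype=float32), np.float32(107.9)) [309 106] [340 222]
vial [(array([ 507.3, -242. ], dtype=float32), array([12.9, 21. ], dtype=float32), np.float32(107.6)), (array([ 501.6, -222.6], dtype=float32), array([13.7, 15.5], dtype=float32), np.float32(107.6)), (array([ 513.6, -261.8], dtype=float32), array([13. , 14.5], dtype=float32), np.float32(107.9))]
turn [-0.   -0.    0.15]
shift(cm) [-0.08 -0.09  7.26]
q6 -44.9 ee [ 0.5096 -0.249   0.2226] t 3.25
```

View pics/w1.png

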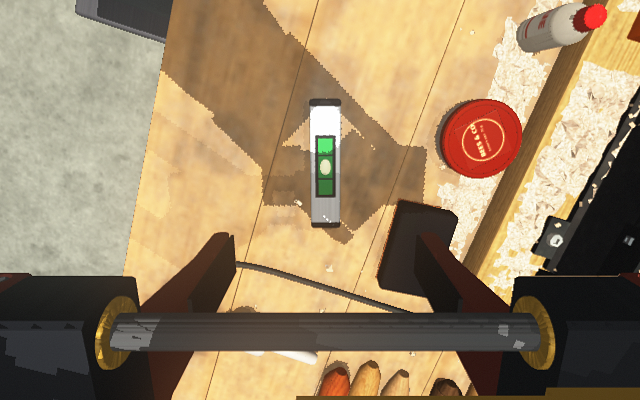

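The wrist view shows the level at (325,165) with its bubble centred at (325,167), because the bench is level. The block is to the right at (418,248) and clear. Next I descend and grasp.

```bash
python3 -m crank '[[[0.72,0.03,5.5,0,0,0,6],[0,0,5.5,0,0,0,6],[0,0,5.5,0,0,0,6],[0,0,1.24,0,0,0,6],[0,0,1.24,0,0,0,6],[0,0,1.24,0,0,0,6],[0,0,1.2,0,0,0,6],[0,0,0,0,0,0,6],[0,0,0,0,0,0,6]]]' 
python3 -m crank '[[[0,0,0,0,0,0,2.5],[0,0,0,0,0,0,2.5],[0,0,0,0,0,0,2.5],[0,0,0,0,0,0,2.5],[0,0,0,0,0,0,2.5],[0,0,0,0,0,0,2.5]]]' 25
```

```text
t: 4.38
ee_pos: [0.5081, -0.2422, 0.0089]
orientation: [[-0.301, 0.954, 0.001], [0.954, 0.301, -0.0], [-0.001, 0.001, -1.0]]
ft_force: [0.0, 0.1, 0.1]
gripper_width: 0.678
gripper_force: 0.0
t: 5.12
ee_pos: [0.5078, -0.2421, 0.0086]
orientation: [[-0.301, 0.954, 0.0], [0.954, 0.301, -0.0], [-0.0, 0.0, -1.0]]
ft_force: [-0.2, -0.2, 2.4]
gripper_width: 0.339
gripper_force: 25.0
```

```bash
python3 -m crank '[[[0,0,-2,0,0,0,2.5],[0,0,-5,0,0,0,2.5],[0,0,-5,0,0,0,2.5],[0,0,-5,0,0,0,2.5],[4.6,1.61,-1,0,0,0,2.5],[4.6,1.61,-1,0,0,0,2.5],[4.6,1.61,-1,0,0,0,2.5],[4.6,1.61,-1,0,0,0,2.5],[4.6,1.61,-1,0,0,0,2.5],[4.6,1.61,-1,0,0,0,2.5]]]' 
python3 -m crank '[[[0,0,0,0,0,9.7,2.5],[0,0,0,0,0,9.7,2.5],[0,0,0,0,0,0,2.5],[0,0,0,0,0,0,2.5],[0,0,0,0,0,0,2.5]]]'
python3 - <<'E'
from h import *
im,ci=snap('wrist','w2.png'); H,S,V=cv2.split(cv2.cvtColor(im,cv2.COLOR_BGR2HSV))
for c in blobs((S<60)&(V>110),1500)[:3]: print(rect(ci,c,.0545),c[:,0].min(0),c[:,0].max(0))
for c in blobs(V<75,60)[:8]: print('dark',rect(ci,c,.069),c[:,0].min(0),c[:,0].max(0))
O=[.5064,.1391]
print(proj(ci,[[.5174,.1388,.055]]))
plan([.5174,.1388,.2],-1.8)
E
```

```text
t: 6.38
ee_pos: [0.5162, 0.0518, 0.2397]
orientation: [[-0.301, 0.954, 0.0], [0.954, 0.301, 0.0], [-0.0, 0.0, -1.0]]
ft_force: [0.8, -0.2, -2.1]
gripper_width: 0.339
gripper_force: 25.0
t: 7.0
ee_pos: [0.5167, 0.05, 0.2386]
orientation: [[0.032, 1.0, 0.0], [1.0, -0.032, -0.0], [-0.0, 0.0, -1.0]]
ft_force: [-0.4, -0.2, -2.2]
gripper_width: 0.34
gripper_force: 25.0
(array([503.2,  51.5], dtype=float32), array([112.5, 306.5], dtype=float32), np.float32(88.2)) [244   0] [373 311]
(array([285. , 166.5], dtype=float32), array([ 90.7, 126.9], dtype=float32), np.float32(178.2)) [0 0] [136 108]
(array([291.5, -49.5], dtype=float32), array([ 70.6, 166.5], dtype=float32), np.float32(30.3)) [ 49 210] [168 312]
dark (array([509.4,  -2.4], dtype=float32), array([407.5, 724.6], dtype=float32), np.float32(178.1)) [0 0] [639 399]
dark (array([517.5,  95.9], dtype=float32), array([18.8, 71.1], dtype=float32), np.float32(178.1)) [285 118] [363 139]
dark (array([630.8, 174.3], dtype=float32), array([18.3, 44.7], dtype=float32), np.float32(101.9)) [447   0] [469  56]
dark (array([668.3,  -7.4], dtype=float32), array([ 5.4, 83.9], dtype=float32), np.float32(91.1)) [476 189] [484 269]
[[322.31612773  79.63687394]]
turn [-0.    0.   -0.03]
shift(cm) [ 8.88 -0.22  3.86]
q6 6.0 ee [0.5168 0.05   0.2386] t 7.05
```

View pics/w2.png

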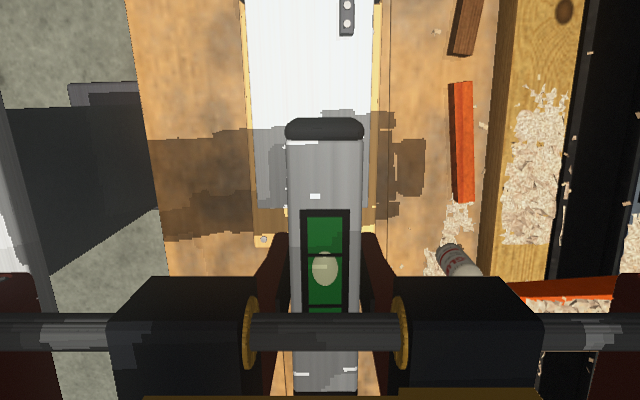

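The wrist view shows the level held and aligned with the board. The far stop block is visible at (346,15), with its near face around column 338. I'll measure the stops from both views.

```bash
python3 - <<'E'
from h import *
ci=env.camera_info('wrist'); im=cv2.imread('pics/w2.png')
V=im.max(2)
print(V[5:40:6,332:362].tolist())
print('cast 338 @z.069/.055 row10',cast(ci,[[338,10]],.069)[0],cast(ci,[[338,34]],.055)[0], 'end row35 ',cast(ci,[[346,35]],.069)[0])
t=cv2.imread('pics/top0.png'); ct=env.camera_info('top')
m=np.zeros(t.shape[:2],bool); m[214:230,195:270]=t.max(2)[214:230,195:270]<140
for c in blobs(m,8): print('top stop',rect(ct,c,.066),c[:,0].min(0),c[:,0].max(0))
k=t[220:250,290:330]; m=np.zeros(t.shape[:2],bool); m[220:250,296:330]=k[:,6:].max(2)<75
for c in blobs(m,15): print('knob',rect(ct,c,.1))
E
```

```text
[[244, 244, 244, 244, 237, 239, 247, 130, 98, 120, 121, 146, 237, 235, 232, 232, 233, 237, 222, 136, 126, 101, 121, 247, 245, 242, 241, 242, 244, 245], [243, 244, 244, 244, 236, 239, 247, 133, 100, 121, 126, 128, 129, 130, 130, 133, 133, 130, 128, 127, 126, 107, 122, 248, 245, 242, 241, 244, 244, 245], [244, 244, 244, 244, 236, 239, 247, 133, 102, 122, 127, 128, 130, 130, 130, 132, 132, 130, 128, 128, 126, 105, 154, 247, 244, 242, 242, 243, 244, 245], [245, 244, 244, 244, 236, 239, 248, 120, 100, 125, 126, 156, 237, 235, 233, 234, 234, 239, 196, 134, 125, 104, 156, 247, 245, 242, 242, 243, 244, 245], [244, 244, 244, 245, 236, 239, 248, 119, 100, 126, 131, 132, 134, 133, 132, 133, 132, 130, 131, 130, 124, 92, 251, 248, 244, 241, 242, 243, 245, 244], [244, 244, 244, 245, 237, 239, 246, 141, 84, 80, 79, 95, 95, 95, 94, 96, 95, 94, 96, 92, 153, 249, 247, 244, 243, 241, 243, 244, 246, 244]]
cast 338 @z.069/.055 row10 [0.53249399 0.19302316 0.069     ] [0.53262804 0.17669782 0.055     ] end row35  [0.53884091 0.17357992 0.069     ]
top stop (array([540.1, 186.9], dtype=float32), array([10.2, 28.9], dtype=float32), np.float32(88.2)) [201 219] [215 224]
top stop (array([539. ,  86.9], dtype=float32), array([10.2, 28.7], dtype=float32), np.float32(88.2)) [250 218] [264 223]
knob (array([496.7, -35.3], dtype=float32), array([22.1, 24. ], dtype=float32), np.float32(52.9))
knob (array([511.1,  -7.5], dtype=float32), array([19.2, 22.4], dtype=float32), np.float32(64.6))
```

```bash
python3 -m crank '[[[4.4,-0.3,0,0,0,0,2.5],[4.4,-0.25,0,0,0,0,2.5],[0,0,5,0,0,0,2.5],[0,0,5,0,0,0,2.5],[0,0,3,0,0,0,2.5],[0,0,1.5,0,0,0,2.5],[0,0,0.9,0,0,0,2.5],[0,0,0,0,0,0,2.5],[0,0,0,0,0,0,2.5],[0,0,0,0,0,0,2.5]]]' 
python3 - <<'E'
from h import *
im,ci=snap('wrist','w3.png'); H,S,V=cv2.split(cv2.cvtColor(im,cv2.COLOR_BGR2HSV))
g=(H>50)&(H<85)&(S>100)
for c in blobs(g,30): print('green',c[:,0].min(0),c[:,0].max(0),cast(ci,[c[:,0].min(0),c[:,0].max(0)],.085+.025).round(4).tolist())
plan([.514,.138,.0625],-1.8)
E
```

```text
t: 8.3
ee_pos: [0.5149, 0.1385, 0.0854]
orientation: [[0.033, 0.999, 0.002], [0.999, -0.033, 0.0], [0.0, 0.002, -1.0]]
ft_force: [-0.4, -0.3, -2.4]
gripper_width: 0.338
gripper_force: 25.0
green [308 257] [341 304] [[0.5081, 0.1487, 0.11], [0.5213, 0.1261, 0.11]]
green [307 217] [341 253] [[0.5085, 0.1663, 0.11], [0.5218, 0.15, 0.11]]
green [309 307] [341 312] [[0.5074, 0.1251, 0.11], [0.5212, 0.1222, 0.11]]
turn [ 0.08 -0.02 -0.09]
shift(cm) [-0.05 -0.07  2.27]
q6 15.7 ee [0.5147 0.1384 0.0853] t 8.35
```

View pics/w3.png

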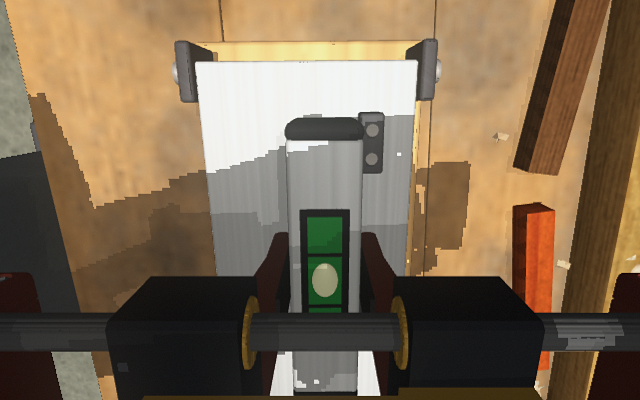

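The wrist view shows the level hovering over the board with the far stop at (371,143). The stop spans rows 112–172 and its face is at column 360.

```bash
python3 - <<'E'
from h import *
ci=env.camera_info('wrist'); im=cv2.imread('pics/w3.png'); V=im.max(2)
print(V[106:180:2,374].tolist()); print(V[115:119,352:366].tolist())
print(cast(ci,[[360,115],[374,112],[374,168],[374,173]],.069).round(4).tolist(), cast(ci,[[374,173]],.055).round(4).tolist())
# board far edge and hinge end
print('board far edge',cast(ci,[[305,61]],.0555).round(4).tolist(),'edges row150',cast(ci,[[207,150],[412,150]],.055).round(4).tolist())
E
```

```text
[243, 243, 244, 58, 105, 128, 127, 128, 80, 108, 133, 133, 133, 136, 140, 96, 70, 76, 77, 75, 76, 73, 75, 71, 132, 124, 128, 127, 134, 96, 70, 68, 69, 58, 155, 150, 150]
[[246, 247, 247, 247, 249, 231, 96, 63, 75, 95, 107, 113, 114, 113], [244, 244, 244, 244, 236, 211, 89, 63, 84, 101, 115, 122, 124, 125], [136, 143, 150, 153, 137, 116, 68, 64, 81, 94, 114, 125, 125, 124], [55, 74, 120, 127, 140, 121, 71, 63, 70, 72, 111, 124, 126, 122]]
[[0.5339, 0.2035, 0.069], [0.5407, 0.2046, 0.069], [0.5408, 0.1772, 0.069], [0.5408, 0.1746, 0.069]] [[0.5426, 0.1716, 0.055]]
board far edge [[0.5079, 0.23, 0.0555]] edges row150 [[0.4534, 0.1872, 0.055], [0.5629, 0.1835, 0.055]]
```

```bash
python3 -m crank '[[[0.15,0,0.7,0,0,0,2.5],[0,0,0.7,0,0,0,2.5],[0,0,0.4,0,0,0,2.5],[0,0,0.2,0,0,0,2.5],[0,0,0.1,0,0,0,2.5],[0,0,0,0,0,0,2.5],[0,0,0,0,0,0,2.5]]]' 
python3 -m crank '[[[0,0.1,0,0,0,0,2.5],[0,0.1,0,0,0,0,2.5],[0,0,0,0,0,0,2.5]]]'
```

```text
t: 9.22
ee_pos: [0.5144, 0.1399, 0.0636]
orientation: [[0.033, 0.999, 0.0], [0.999, -0.033, 0.0], [0.0, 0.0, -1.0]]
ft_force: [-0.3, -2.2, 1.1]
gripper_width: 0.342
gripper_force: 25.0
t: 9.6
ee_pos: [0.5165, 0.1399, 0.0636]
orientation: [[0.033, 0.999, 0.0], [0.999, -0.033, 0.0], [0.0, 0.0, -1.0]]
ft_force: [-1.2, 0.1, 1.6]
gripper_width: 0.34
gripper_force: 25.0
```

```bash
python3 -m crank '[[[0,0.05,0,0,0,0,2.5],[0,0,0,0,0,0,2.5]]]'; python3 -m crank '[[[0,0.05,0,0,0,0,2.5],[0,0,0,0,0,0,2.5]]]'; python3 -m crank '[[[0,0.05,0,0,0,0,2.5],[0,0,0,0,0,0,2.5]]]'
```

```text
t: 9.85
ee_pos: [0.5168, 0.1398, 0.0636]
orientation: [[0.033, 0.999, 0.0], [0.999, -0.033, 0.0], [0.0, 0.0, -1.0]]
ft_force: [-2.3, -0.1, 3.3]
gripper_width: 0.339
gripper_force: 25.0
t: 10.1
ee_pos: [0.5169, 0.1398, 0.0636]
orientation: [[0.033, 0.999, -0.001], [0.999, -0.033, -0.0], [-0.0, -0.001, -1.0]]
ft_force: [-4.2, 0.6, 4.8]
gripper_width: 0.342
gripper_force: 25.0
t: 10.35
ee_pos: [0.517, 0.1398, 0.0636]
orientation: [[0.033, 0.999, -0.001], [0.999, -0.033, -0.0], [-0.0, -0.001, -1.0]]
ft_force: [-5.4, 0.8, 5.9]
gripper_width: 0.342
gripper_force: 25.0
```

```bash
python3 -m crank '[[[0,0,0,0,0,0,3.4],[0,0,0,0,0,0,3.8],[0,0,0,0,0,0,4.6],[0,0,0,0,0,0,4.6],[0,0,0,0,0,0,4.6]]]' 
python3 -m crank '[[[0,0,-1,0,0,0,4.6],[0,0,-2,0,0,0,4.6],[0,0,-4,0,0,0,4.6],[0,0,-5,0,0,0,4.6],[-3,0,-3,0,0,0,4.6],[-5,0,0,0,0,0,4.6],[-4,0,0,0,0,0,4.6],[0,0,0,0,0,0,4.6],[0,0,0,0,0,0,4.6]]]'
python3 - <<'E'
from h import *
im,ci=snap('wrist','w4.png'); H,S,V=cv2.split(cv2.cvtColor(im,cv2.COLOR_BGR2HSV))
for c in blobs((H>50)&(H<85)&(S>100),30): print('green',c[:,0].min(0),c[:,0].max(0),rect(ci,c,.088))
plan([.5,-.02,.2],-26)
E
```

```text
t: 10.98
ee_pos: [0.5178, 0.1397, 0.0635]
orientation: [[0.033, 0.999, 0.0], [0.999, -0.033, 0.0], [0.0, 0.0, -1.0]]
ft_force: [0.2, -0.1, 0.0]
gripper_width: 0.52
gripper_force: 0.0
t: 12.1
ee_pos: [0.5139, 0.0201, 0.2139]
orientation: [[0.034, 0.999, 0.001], [0.999, -0.034, 0.0], [0.0, 0.001, -1.0]]
ft_force: [-0.1, 0.7, 0.0]
gripper_width: 0.524
gripper_force: 0.0
green [314  15] [332  47] (array([516.8, 140.3], dtype=float32), array([13.4, 21.6], dtype=float32), np.float32(88.0))
green [314  50] [332  72] (array([516.1, 119.7], dtype=float32), array([13.5, 15.5], dtype=float32), np.float32(88.3))
turn [ 2.000e-02 -2.000e-02  2.413e+01]
shift(cm) [-4.09 -1.26  1.38]
q6 2.8 ee [0.5139 0.0204 0.2138] t 12.15
```

View pics/w4.png

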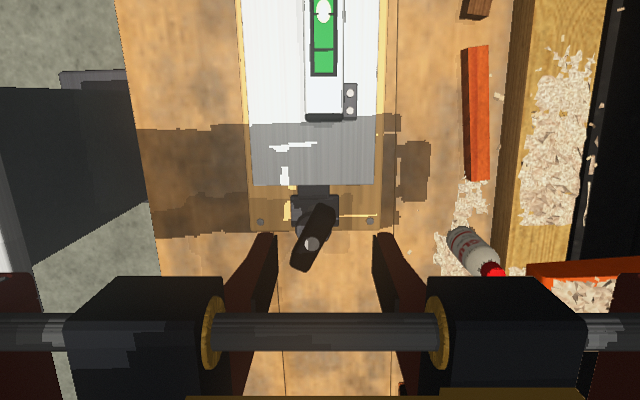

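The wrist view shows the level seated against the stop, with its end at row 121 and the stop at (350,100). The knob is centred at (312,240), with its bar running from about (300,268) to (325,207).

```bash
python3 - <<'E'
from h import *
ci=env.camera_info('wrist'); im=cv2.imread('pics/w4.png'); V=im.max(2)
print('lvl col',V[106:128,322].tolist()); print('stop col',V[78:126,352].tolist())
print('lvl end z.088',cast(ci,[[322,113],[322,121]],.088).round(4).tolist(),'z.054',cast(ci,[[322,122]],.053).round(4).tolist())
print('stop',cast(ci,[[352,83],[352,113]],.068).round(4).tolist(),'base',cast(ci,[[352,119]],.053).round(4).tolist())
print('board edge',cast(ci,[[280,185]],.0525).round(4).tolist())
m=np.zeros_like(V,bool); m[198:275,285:340]=V[198:275,285:340]<62
for c in blobs(m,200): print('knob',c[:,0].min(0),c[:,0].max(0),rect(ci,c,.104))
print('pivot',cast(ci,[[312,243]],.107).round(4).tolist())
E
```

```text
lvl col [247, 246, 246, 246, 247, 249, 245, 113, 64, 73, 74, 69, 68, 64, 61, 75, 123, 143, 141, 141, 141, 146]
stop col [245, 245, 245, 248, 243, 91, 121, 132, 130, 127, 128, 153, 220, 238, 238, 239, 242, 238, 147, 115, 128, 128, 128, 127, 128, 128, 128, 128, 124, 154, 226, 238, 239, 241, 239, 185, 122, 122, 116, 78, 79, 77, 103, 144, 159, 157, 158, 158]
lvl end z.088 [[0.5139, 0.0822, 0.088], [0.5136, 0.0761, 0.088]] z.054 [[0.5133, 0.0729, 0.053]]
stop [[0.539, 0.1043, 0.068], [0.5387, 0.0805, 0.068]] base [[0.5397, 0.0746, 0.053]]
board edge [[0.4726, 0.0172, 0.0525]]
knob [290 198] [338 271] (array([504. , -13.1], dtype=float32), array([37.9, 64.2], dtype=float32), np.float32(85.7))
pivot [[0.5024, -0.0184, 0.107]]
```

```bash
python3 -m crank '[[[-3.88,-1.06,0,0,0,0,4.6],[0,0,0,0,0,8,4.6],[0,0,0,0,0,8,4.6],[0,0,4,0,0,8,4.6],[0,0,4,0,0,0,4.6],[0,0,2.5,0,0,0,4.6],[0,0,1.5,0,0,0,4.6],[0,0,1.1,0,0,0,4.6],[0,0,0,0,0,0,4.6],[0,0,0,0,0,0,4.6]]]' 
python3 -m crank '[[[0,0,0,0,0,0,1.2],[0,0,0,0,0,0,1.2],[0,0,0,0,0,0,1.2],[0,0,0,0,0,0,1.2],[0,0,0,0,0,0,1.2],[0,0,0,0,0,0,1.2]]]' 20
python3 - <<'E'
from h import *
for n in('wrist','top'):
    im,ci=snap(n,n+'5.png'); H,S,V=cv2.split(cv2.cvtColor(im,cv2.COLOR_BGR2HSV))
    m=(H>50)&(H<85)&(S>100); 
    for c in blobs(m,15): print(n,c[:,0].min(0),c[:,0].max(0),rect(ci,c,.088))
E
```

```text
t: 13.4
ee_pos: [0.5025, -0.0186, 0.0832]
orientation: [[0.437, 0.9, 0.001], [0.9, -0.437, -0.0], [0.0, 0.001, -1.0]]
ft_force: [0.4, -0.0, -0.2]
gripper_width: 0.522
gripper_force: 0.0
t: 14.15
ee_pos: [0.5026, -0.0189, 0.0828]
orientation: [[0.437, 0.9, 0.001], [0.9, -0.437, -0.0], [0.0, 0.001, -1.0]]
ft_force: [3.0, -3.5, 2.3]
gripper_width: 0.208
gripper_force: 19.7
top [225 227] [236 233] (array([519. , 136.3], dtype=float32), array([11.9, 22. ], dtype=float32), np.float32(88.2))
top [215 227] [219 233] (array([519.8, 163. ], dtype=float32), array([ 7.9, 12.1], dtype=float32), np.float32(0.4))
```

```bash
cat >> h.py <<'E'
def bubble(im,ci,lvl=(.517,.1395),ang=88.1,z=.0885,half=34,show=False):
    """profile along the vial axis by sampling; returns s(mm from lvl towards hinge), BGR profile"""
    s=np.arange(-half,half+.5,1.); d=np.array([np.cos(np.radians(ang)),np.sin(np.radians(ang))]); n=np.array([d[1],-d[0]])
    prof=0
    for o in (-3,-1.5,0,1.5,3):
        P=np.c_[np.array(lvl)+(s[:,None]*d+o*n)/1000,np.full(len(s),z)]
        u=proj(ci,P).astype(np.float32); prof=prof+cv2.remap(im,u[:,:1].copy(),u[:,1:].copy(),cv2.INTER_LINEAR)[:,0].astype(float)/5
    return s,prof
E
python3 - <<'E'
from h import *
for f,n in(('w4.png',None),('top5.png','top')):
    if n is None: continue
    im=cv2.imread('pics/'+f); ci=env.camera_info(n); s,p=bubble(im,ci)
    for a,b in zip(s,p.round()): print(int(a),b.astype(int).tolist(),end=' ')
E
```

```text
-34 [124, 149, 164] -33 [119, 141, 156] -32 [111, 132, 147] -31 [97, 115, 128] -30 [84, 100, 111] -29 [77, 92, 102] -28 [75, 89, 99] -27 [86, 102, 114] -26 [98, 117, 130] -25 [110, 131, 146] -24 [120, 143, 159] -23 [124, 149, 164] -22 [128, 152, 169] -21 [127, 152, 168] -20 [127, 152, 168] -19 [126, 151, 167] -18 [124, 150, 164] -17 [119, 146, 157] -16 [111, 140, 146] -15 [98, 129, 127] -14 [84, 120, 106] -13 [70, 115, 84] -12 [59, 116, 64] -11 [56, 127, 52] -10 [54, 136, 44] -9 [55, 143, 43] -8 [56, 147, 42] -7 [56, 147, 42] -6 [56, 147, 41] -5 [56, 147, 41] -4 [56, 147, 41] -3 [56, 147, 41] -2 [56, 147, 41] -1 [54, 146, 39] 0 [54, 146, 39] 1 [54, 145, 39] 2 [57, 146, 44] 3 [64, 147, 55] 4 [79, 152, 73] 5 [102, 160, 99] 6 [126, 169, 126] 7 [150, 180, 152] 8 [168, 188, 171] 9 [180, 192, 182] 10 [187, 195, 189] 11 [190, 196, 191] 12 [191, 198, 194] 13 [192, 202, 197] 14 [191, 203, 198] 15 [190, 205, 199] 16 [185, 204, 197] 17 [178, 202, 193] 18 [165, 196, 181] 19 [149, 188, 164] 20 [128, 178, 139] 21 [102, 166, 107] 22 [81, 157, 79] 23 [63, 149, 53] 24 [53, 141, 39] 25 [47, 133, 32] 26 [45, 120, 33] 27 [44, 104, 38] 28 [58, 97, 57] 29 [77, 93, 80] 30 [110, 116, 114] 31 [147, 146, 149] 32 [175, 173, 177] 33 [201, 198, 201] 34 [212, 209, 212]
```

```bash
python3 -m crank '[[[0,0,0,0,0,0,1.2],[0,0,0,0,0,7.4,1.2],[0,0,0,0,0,7.4,1.2],[0,0,0,0,0,7.4,1.2],[0,0,0,0,0,7.4,1.2],[0,0,0,0,0,7.4,1.2],[0,0,0,0,0,7.4,1.2],[0,0,0,0,0,7.4,1.2],[0,0,0,0,0,7.2,1.2],[0,0,0,0,0,0,1.2]]]' 40
python3 -m crank '[[[0,0,0,0,0,0,1.2],[0,0,0,0,0,0,1.2],[0,0,0,0,0,0,1.2],[0,0,0,0,0,0,1.2],[0,0,0,0,0,0,1.2],[0,0,0,0,0,0,1.2],[0,0,0,0,0,0,1.2],[0,0,0,0,0,0,1.2],[0,0,0,0,0,0,1.2],[0,0,0,0,0,0,1.2]]]' >/dev/null
python3 -m crank '[[[0,0,0,0,0,0,1.2],[0,0,0,0,0,0,1.2],[0,0,0,0,0,0,1.2],[0,0,0,0,0,0,1.2],[0,0,0,0,0,0,1.2],[0,0,0,0,0,0,1.2]]]'
python3 - <<'E'
from h import *
im,ci=snap('top','top6.png'); s,p=bubble(im,ci,z=.0905)
for a,b in zip(s,p.round()): print(int(a),b.astype(int).tolist(),end=' ')
E
```

```text
t: 15.5
ee_pos: [0.5034, -0.0197, 0.0828]
orientation: [[0.996, 0.088, 0.003], [0.088, -0.996, -0.002], [0.003, 0.002, -1.0]]
ft_force: [5.7, -8.9, -1.5]
gripper_width: 0.201
gripper_force: 39.9
t: 17.5
ee_pos: [0.5035, -0.0197, 0.0828]
orientation: [[0.996, 0.09, 0.003], [0.09, -0.996, -0.001], [0.003, 0.002, -1.0]]
ft_force: [5.6, -9.6, -0.8]
gripper_width: 0.202
gripper_force: 39.9
-34 [119, 143, 157] -33 [110, 131, 146] -32 [98, 117, 130] -31 [84, 100, 111] -30 [78, 92, 103] -29 [77, 91, 102] -28 [86, 102, 113] -27 [100, 118, 132] -26 [111, 133, 147] -25 [121, 144, 159] -24 [125, 150, 165] -23 [127, 152, 168] -22 [128, 152, 169] -21 [127, 152, 169] -20 [127, 152, 168] -19 [126, 152, 166] -18 [121, 150, 159] -17 [115, 148, 151] -16 [103, 141, 133] -15 [89, 134, 111] -14 [75, 127, 89] -13 [61, 119, 66] -12 [56, 120, 54] -11 [51, 122, 46] -10 [58, 131, 51] -9 [67, 142, 61] -8 [88, 153, 85] -7 [112, 165, 112] -6 [137, 177, 138] -5 [162, 188, 165] -4 [176, 195, 180] -3 [189, 201, 192] -2 [195, 204, 198] -1 [200, 207, 203] 0 [200, 208, 204] 1 [199, 209, 205] 2 [196, 208, 204] 3 [193, 207, 203] 4 [186, 204, 198] 5 [178, 201, 193] 6 [162, 191, 177] 7 [146, 182, 160] 8 [120, 164, 130] 9 [93, 147, 100] 10 [72, 130, 73] 11 [52, 115, 49] 12 [49, 117, 42] 13 [47, 121, 35] 14 [49, 130, 35] 15 [51, 139, 35] 16 [51, 142, 34] 17 [51, 144, 34] 18 [51, 145, 34] 19 [52, 145, 33] 20 [51, 145, 33] 21 [51, 145, 33] 22 [50, 145, 32] 23 [49, 144, 31] 24 [48, 142, 30] 25 [47, 137, 31] 26 [49, 126, 37] 27 [54, 116, 48] 28 [75, 111, 73] 29 [101, 113, 103] 30 [135, 140, 138] 31 [167, 165, 170] 32 [189, 189, 192] 33 [208, 208, 210] 34 [214, 214, 216]
```

The bubble is about 0.5 mm from the vial's middle. I'll release the knob and move over the level.

```bash
python3 -m crank '[[[0,0,0,0,0,0,2.4],[0,0,0,0,0,0,4.6],[0,0,0,0,0,0,4.6],[0,0,-3,0,0,0,4.6],[0,0,-5,0,0,0,5],[0,0,-3,0,0,7.1,7.8],[0.27,-5.31,0,0,0,0,7.8],[0.27,-5.31,0,0,0,0,7.8],[0.27,-5.31,0,0,0,0,7.8],[0,0,0,0,0,0,7.8]]]'
python3 -m crank '[[[0,0,0,0,0,0,7.8],[0,0,0,0,0,0,7.8],[0,0,0,0,0,0,7.8],[0,0,0,0,0,0,7.8],[0,0,0,0,0,0,7.8]]]'
python3 - <<'E'
from h import *
im,ci=snap('wrist','w7.png')
H,S,V=cv2.split(cv2.cvtColor(im,cv2.COLOR_BGR2HSV))
for c in blobs((H>50)&(H<85)&(S>100),30): print('green',c[:,0].min(0),c[:,0].max(0),rect(ci,c,.0895))
plan([.5165,.1395,.1],-91.9)
E
```

```text
t: 18.8
ee_pos: [0.5153, 0.1433, 0.1924]
orientation: [[1.0, -0.03, -0.0], [-0.03, -1.0, 0.001], [-0.0, -0.001, -1.0]]
ft_force: [-0.9, 0.8, -0.8]
gripper_width: 0.89
gripper_force: 0.0
t: 19.42
ee_pos: [0.5156, 0.1399, 0.1925]
orientation: [[0.999, -0.035, -0.0], [-0.035, -0.999, -0.0], [-0.0, 0.0, -1.0]]
ft_force: [-0.7, 0.2, 0.0]
gripper_width: 0.886
gripper_force: 0.0
green [310 187] [338 203] (array([516.8, 140.9], dtype=float32), array([12.7, 21.4], dtype=float32), np.float32(87.9))
green [341 186] [361 203] (array([516.4, 120.3], dtype=float32), array([13.5, 15.2], dtype=float32), np.float32(88.6))
green [288 187] [307 203] (array([517.6, 161.1], dtype=float32), array([12.7, 14.7], dtype=float32), np.float32(87.9))
turn [-0.   -0.   -0.12]
shift(cm) [0.09 0.05 9.25]
q6 105.9 ee [0.5156 0.14   0.1925] t 19.475
```

View pics/w7.png

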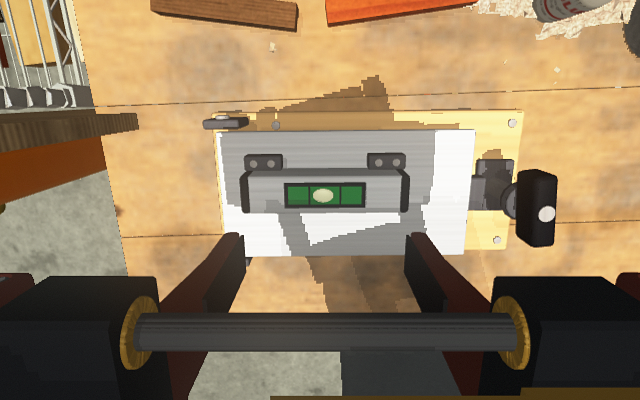

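The wrist view shows the level against both stops and midway between them: stops at 245–283 and 367–406, level at 240–409. The bubble is at about (322,195), between the lines at columns 309 and 340. I'll quantify the bubble's offset.

```bash
cat > bub.py <<'E'
from h import *
def meas(im,row0,row1,c0,c1):
    S=im[row0:row1,c0:c1].astype(int); m=((S[...,2]>120)&(S[...,0]>80)).mean(0)   # pale
    x=np.arange(c0,c1); return (x*m).sum()/m.sum(), (x[m>.3].min(),x[m>.3].max())
if __name__=='__main__':
    im=cv2.imread('pics/w7.png'); print(meas(im,191,200,292,357)); print(im[188:191,300:350,1].mean(0).round().tolist())
E
python3 bub.py
```

```text
(np.float64(322.6058823529412), (np.int64(313), np.int64(332)))
[118.0, 117.0, 117.0, 117.0, 117.0, 117.0, 118.0, 121.0, 75.0, 47.0, 97.0, 116.0, 118.0, 116.0, 114.0, 119.0, 132.0, 157.0, 155.0, 166.0, 185.0, 188.0, 190.0, 191.0, 190.0, 178.0, 173.0, 160.0, 156.0, 138.0, 123.0, 116.0, 116.0, 117.0, 118.0, 118.0, 118.0, 118.0, 120.0, 84.0, 49.0, 93.0, 117.0, 118.0, 118.0, 118.0, 118.0, 117.0, 118.0, 118.0]
```

```bash
python3 -m crank '[[[0.1,0.03,4,0,0,0,7.8],[0,0,3,0,0,0,7.8],[0,0,1.5,0,0,0,7.8],[0,0,0.8,0,0,0,7.8],[0,0,0.4,0,0,0,7.8],[0,0,0.2,0,0,0,7.8],[0,0,0.1,0,0,0,7.8],[0,0,0,0,0,0,7.8],[0,0,0,0,0,0,7.8]]]'
```

```text
t: 20.6
ee_pos: [0.5167, 0.14, 0.0927]
orientation: [[0.999, -0.035, 0.0], [-0.035, -0.999, 0.0], [0.0, -0.0, -1.0]]
ft_force: [-0.1, -1.2, 0.6]
gripper_width: 0.888
gripper_force: 0.0
```

```bash
python3 -m crank '[[[0,0,0.1,0,0,0,7.8],[0,0,0,0,0,0,7.8]]]';
```

```text
t: 20.85
ee_pos: [0.5165, 0.1399, 0.0914]
orientation: [[0.999, -0.035, -0.0], [-0.035, -0.999, -0.0], [-0.0, 0.0, -1.0]]
ft_force: [0.3, 0.7, -0.4]
gripper_width: 0.884
gripper_force: 0.0
```

```bash
python3 -m crank '[[[0,0,0.1,0,0,0,7.8],[0,0,0,0,0,0,7.8]]]' | grep -E 'pos|force';  python3 -m crank '[[[0,0,0.05,0,0,0,7.8],[0,0,0,0,0,0,7.8]]]' | grep -E 'pos|force'; python3 -m crank '[[[0,0,0.05,0,0,0,7.8],[0,0,0,0,0,0,7.8]]]' | grep -E 'pos|force'
```

```text
ee_pos: [0.5165, 0.1399, 0.0904]
ft_force: [0.4, -0.4, 0.2]
gripper_force: 0.0
ee_pos: [0.5165, 0.1399, 0.09]
ft_force: [-0.8, 0.2, -0.1]
gripper_force: 0.0
ee_pos: [0.5166, 0.1399, 0.0895]
ft_force: [0.5, -0.0, 0.2]
gripper_force: 0.1
```

```bash
for i in 1; do python3 -m crank '[[[0,0,0.05,0,0,0,7.8],[0,0,0,0,0,0,7.8]]]' | grep -E 'pos|ft_force';  python3 -m crank '[[[0,0,0.04,0,0,0,7.8],[0,0,0,0,0,0,7.8]]]' | grep -E 'pos|ft_force'; done
```

```text
ee_pos: [0.5166, 0.14, 0.0894]
ft_force: [-1.7, -0.9, 5.4]
ee_pos: [0.5167, 0.14, 0.0893]
ft_force: [-2.9, -1.3, 8.5]
```

```bash
python3 -m crank '[[[0,0,0.02,0,0,0,7.8],[0,0,0,0,0,0,7.8],[0,0,0,0,0,0,7.8],[0,0,0,0,0,0,7.8],[0,0,0,0,0,0,7.8],[0,0,0,0,0,0,7.8],[0,0,0,0,0,0,7.8],[0,0,0,0,0,0,7.8],[0,0,0,0,0,0,7.8],[0,0,0,0,0,0,7.8]]]' | grep -E 'pos|ft_force'; python3 -m crank '[[[0,0,0,0,0,0,7.8],[0,0,0,0,0,0,7.8],[0,0,0,0,0,0,7.8],[0,0,0,0,0,0,7.8],[0,0,0,0,0,0,7.8],[0,0,0,0,0,0,7.8],[0,0,0,0,0,0,7.8],[0,0,0,0,0,0,7.8]]]' | grep -E 'pos|ft_force'
python3 - <<'E'
from h import *
im,ci=snap('wrist','w8.png'); t,ct=snap('top','top8.png')
H,S,V=cv2.split(cv2.cvtColor(im,cv2.COLOR_BGR2HSV))
for c in blobs((H>50)&(H<85)&(S>100),30): print('green',c[:,0].min(0),c[:,0].max(0),rect(ci,c,.0895))
H,S,V=cv2.split(cv2.cvtColor(t,cv2.COLOR_BGR2HSV))
for c in blobs((H>50)&(H<85)&(S>100),10): print('top green',c[:,0].min(0),c[:,0].max(0))
E
```

```text
ee_pos: [0.5167, 0.14, 0.0893]
ft_force: [-2.9, -1.0, 11.1]
ee_pos: [0.5167, 0.14, 0.0893]
ft_force: [-3.3, -0.3, 11.6]
green [302 240] [347 266] (array([516.8, 140.6], dtype=float32), array([13.8, 22.2], dtype=float32), np.float32(88.0))
green [350 240] [382 266] (array([516. , 120.2], dtype=float32), array([13.8, 15.8], dtype=float32), np.float32(88.0))
green [267 240] [299 266] (array([517.5, 160.9], dtype=float32), array([13.8, 15.6], dtype=float32), np.float32(88.0))
top green [233 227] [239 233]
```

View pics/w8.png

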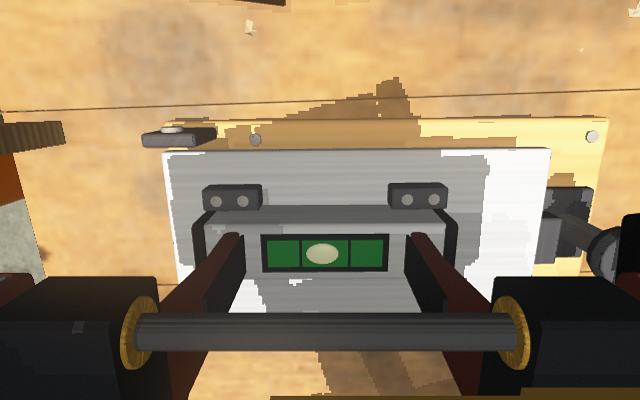

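The wrist view shows both fingers on the bare metal outside the vial. The bubble is at about (322,254), between the lines at columns 300 and 348. I'll ease the force slightly, confirm and hand in.

```bash
python3 -m crank '[[[0,0,-0.015,0,0,0,7.8],[0,0,0,0,0,0,7.8],[0,0,0,0,0,0,7.8],[0,0,0,0,0,0,7.8],[0,0,0,0,0,0,7.8],[0,0,0,0,0,0,7.8],[0,0,0,0,0,0,7.8],[0,0,0,0,0,0,7.8]]]' | grep -E 't:|pos|ft_force'
python3 - <<'E'
from bub import *
im,ci=snap('wrist'); b,e=meas(im,247,260,304,346); print(b,e,'offset mm',(b-324.5)*.5)
f=env.state()['ft_force']; print(f)
if abs(b-324.5)<5 and 8<f[2]<13: print(env.sign_off())
E
```

```text
t: 25.45
ee_pos: [0.5166, 0.14, 0.0893]
ft_force: [-3.1, -0.9, 9.0]
321.83720930232556 (np.int64(307), np.int64(337)) offset mm -1.3313953488372192
[-2.93041732  0.02602776  9.58710158]
the job is handed in; nothing more can be done
None
```

I handed the job in at about 25.5 s: the level is midway between the stop blocks and against them, the bubble is about 1.3 mm from the vial's middle, and the fingers are still pressing with about 9.6 N.

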